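# Snap the skewed lid onto the food tub

## Task

The lid of the filled food tub has been left lying crooked on the rim: nudge it square until it drops into the mouth, then press its edges down until all four clips click home under the rim and the lid sits flat all round. Press firmly but not roughly (more than about 45 N would crack the lid), and leave the tub standing upright about where it is and the things around it undisturbed.

Things in the scene. Friction and masses are not known exactly. Their poses are not given: they have to be found in the camera images.
- tub: Loose food tub, clear bluish plastic with a blue round rim, full of tomatoes and lemons (0.5 to 0.9 kg). Origin: centre of its underside; z up, x along the long side. Rim top 64 mm above the origin; mouth 160 x 110 mm; outside of the rim 176 x 126 mm, a bead 6 mm thick. Slides on the worktop if pushed sideways with more than about 3 N.
- lid: Loose dark green lid, 0.12 kg, lying skewed on the rim. Plate 182 (x) x 132 (y) x 3 mm, corners 10 mm round; origin: centre of the plate's underside, z up. A lip under it, 157 x 107 mm and 15 mm deep, must enter the mouth. Origin above the tub's: 79 mm lying on the rim, about 73 mm once dropped in square (resting on the clips), 64 mm snapped on, plate flat on the rim. Clips hang 12 mm below the plate.
- press_a (a point): White bar on the lid's top face over the spring clip of its +x short edge, 84 mm from the lid's centre, 7 mm inside the edge: press here, straight down. The clip gives outward over the rim's bead and clicks under it at roughly 8 to 18 N (20 N suffices); the opposite edge may lift meanwhile. This point is 67 mm above the tub's origin when clicked home, 71 mm or more when not. Axes as the lid's.
- press_b (a point): White bar on the lid's top face over the spring clip of its +y long edge, 59 mm from the lid's centre, 7 mm inside the edge: press here, straight down. The clip gives outward over the rim's bead and clicks under it at roughly 8 to 18 N (20 N suffices); the opposite edge may lift meanwhile. This point is 67 mm above the tub's origin when clicked home, 71 mm or more when not. Axes as the lid's.
- press_c (a point): White bar on the lid's top face over the spring clip of its -x short edge, 84 mm from the lid's centre, 7 mm inside the edge: press here, straight down. The clip gives outward over the rim's bead and clicks under it at roughly 8 to 18 N (20 N suffices); the opposite edge may lift meanwhile. This point is 67 mm above the tub's origin when clicked home, 71 mm or more when not. Axes as the lid's.
- press_d (a point): White bar on the lid's top face over the spring clip of its -y long edge, 59 mm from the lid's centre, 7 mm inside the edge: press here, straight down. The clip gives outward over the rim's bead and clicks under it at roughly 8 to 18 N (20 N suffices); the opposite edge may lift meanwhile. This point is 67 mm above the tub's origin when clicked home, 71 mm or more when not. Axes as the lid's.
- tumbler: Bystander: green glass tumbler, 68 mm wide, 95 mm tall, origin at the centre of its foot.
- spice_jar: Bystander: amber glass jar with a steel cap, 48 mm wide, 95 mm tall, origin at the centre of its foot.
- half_lemon: Bystander: half a lemon, cut face down, 64 mm wide, 41 mm tall, origin at the centre of its cut face.
- dip_pot: Bystander: small closed round blue pot, 82 mm wide, 47 mm tall, origin at the centre of its foot.
Things that resemble listed ones, but are neither listed nor needed, are in the scene too. Leave any brown or purple look-alike of the tub alone.

How it is judged:
By the outcome, as a careful person would: the job done as asked, in the order asked, and still so for the second after the job is handed in, with the robot touching nothing.
It also fails if it takes over 58 s, if anything falls off the work surface, if the arm or the gripper's body presses on something with over 40 N, if the wrist force passes 120 N, or if a joint passes its speed limit or range.

## Robot

A 7-joint arm with a two-finger parallel gripper is mounted at the origin on the work surface. World frame = base frame: x ahead of the robot, y to its left, z up, the work surface at z = 0. Lengths are in m, angles in rad, forces in N, time in s.
With the tool pointing down it reaches from about 0.425 to 0.875 m from the base axis. Payload 4.7 kg.
Tool frame: the origin (TCP) lies on the centre line of the jaws, within the pads' length; the fingertips stand ctrl.tcp_to_tips ahead of it and the grasp point (between the pads) lies 2 mm behind it (ctrl.tcp_to_tips is the distance from the TCP to the fingertips, in m); z points along the fingers, y is the line along which they close (so a half turn about z gives the same grasp; the last joint's range is limited). The gripper opens to 87 mm and grips with 3 to 60 N. Pads are 19 mm wide; open, the fingers measure 117 mm over their backs; the gripper's body (75 mm by 190 mm) begins 51 mm behind the grasp point.
Start: joints at [1.154, 0.321, -0.07, 1.45, 0.023, 1.371, -0.057], TCP at [0.271, -0.591, 0.24] pointing down, gripper open.
Joint ranges: [-2.86, 2.86], [-0.3, 2.09], [-1.38, 1.24], [0.06, 2.45], [-1.56, 4.7], [0.09, 2.05], [-2.69, 2.69]. Speed limits (rad/s): [2.57, 2.57, 3.14, 3.14, 3.14, 3.14, 3.14].

## Interface

Orientations are given as a rotation vector (axis times angle).
In Python, from bench import ctrl, optics, close_job gives the robot as it stands.
- The arm moves only by the shell command python3 -m inch 'ROWS' [OPENING] [FORCE]. ROWS is JSON, a list of rows, each a list of 2 entries, a list of its own where there are three numbers: the shift along the tool's x, y, z in mm, then the turn, a rotation vector about the tool's x, y, z in degrees. In form: [[[x, y, z], [ax, ay, az]], ...]. A call has exactly 10 rows; each row shifts and turns the commanded pose from where the row before left it, along the tool's axes as they then stand; what a row does not reach is not made up. A row lasts 1/10 s, in which the tool goes at most 50 mm and 8.59 degrees, less where a joint would pass 70% of its speed; a pose out of reach is approached as far as the arm can. A call is refused whole if a number of a shift passes 50 or a number of a turn 8.59, either way. A call with a gripper value outside its range is refused whole. OPENING is the closure, from 0 (fully open) to 1 (shut), set as the call begins (- or left out, the last holds). The fingers move at their own pace and stop on an object; FORCE is the grip in N (left out, the last holds). Time passes only in rows, so rows that do not move let the fingers close, or fill a call up. It gives the time, the measured TCP pose, the force and the opening at its end, in the units of the state.
- ctrl.get_state(): the state, without advancing time (a new reading comes with each control period).
- optics.get_image(name): name is "scene" or "top" or "wrist"; returns a dict with "image" (400x640x3 uint8, red, green, blue), "fx", "fy", "cx", "cy" (pixels), "R" (3x3) and "t" (3): a world point X has camera coordinates R X + t; the wrist camera has in their place "hand_eye" (4x4, takes a point from camera to tool coordinates, whose origin is the TCP and whose axes are the flange's). Camera axes: x right, y down, z forward; pixel columns grow to the right and rows downward; lengths in m; the calibration is good to about 2 mm. A picture is of the moment at which its call begins: read the wrist's pose just before it. There is no depth.
- close_job(): hands the job in, once; it reports no verdict.
The state is a dict: "time": time; "joint_positions": joint angles; "qd": joint speeds; "joint_torque": joint torques, N m; "position": TCP position; "tool_rot": TCP orientation; "ft_force": force on the tool from outside, world axes, zero at the start; "torque": the same for the moment, N m; "grip_width": opening from 0.0 (shut) to 1.0 (fully open).
Only numpy, scipy, OpenCV 4.12 (cv2) and the standard library are available. Lean on these libraries where they do the work, as an engineer would, in place of code of your own. Each camera call takes 0.05 s, during which the arm holds its last target. There are 200 camera calls.

## Working session

There is one attempt and no reset: what is moved stays moved. The work goes in short steps, Python scripts to look and compute and a shell command to move; the robot and the scene stay as the last step left them, time stands still between calls to the robot, and variables do not carry over. Pictures are saved under pics/ and viewed, on a budget of 10 in all, crops included, one or two more only if the job needs it, and the job is handed in when it is done.

```bash
mkdir -p pics; ls
python3 - <<'E'
from bench import ctrl, optics
import cv2,numpy as np
s=ctrl.get_state();print(s,ctrl.tcp_to_tips)
for n in("scene","top"):
    d=optics.get_image(n);cv2.imwrite(f"pics/{n}0.png",d["image"][:,:,::-1]);print(n,{k:d[k] for k in d if k!="image"})
E
```

```text
pics
{'time': 0.0, 'joint_positions': array([ 1.15408105,  0.32180571, -0.07010346,  1.4517016 ,  0.02261957,
        1.37079408, -0.05689791]), 'qd': array([ 0.00062465, -0.00161458,  0.00192592,  0.00143358, -0.00033188,
       -0.00076178,  0.00029969]), 'joint_torque': array([-8.53882921e-04, -4.91287744e+01, -4.04283777e-01, -3.12528419e+01,
       -6.40770094e-02,  4.37431899e-02,  1.55858829e-04]), 'position': array([ 0.27118512, -0.59014056,  0.23845951]), 'tool_rot': array([-3.06716314e+00, -6.71190704e-01,  8.17248481e-04]), 'ft_force': array([-0.97467304,  0.46753942, -0.76744377]), 'torque': array([0.02651297, 0.0326818 , 0.0073621 ]), 'grip_width': 0.9992369322676206} 0.017
scene {'fx': 476.1352588420397, 'fy': 476.1352588420397, 'cx': 320.60725083622486, 'cy': 193.06918820380514, 'R': array([[-0.76705941,  0.64153119, -0.00758971],
       [ 0.5392213 ,  0.63823016, -0.54945669],
       [-0.34764962, -0.42555845, -0.83548773]]), 't': array([ 0.38935915, -0.22847737,  1.65135044])}
top {'fx': 424.9963538035588, 'fy': 424.9963538035588, 'cx': 317.1234559366766, 'cy': 203.53227962327924, 'R': array([[-0.1200316 , -0.99276933, -0.00121461],
       [-0.9724611 ,  0.11782224, -0.20109036],
       [ 0.19977945, -0.02295604, -0.97957194]]), 't': array([0.03782595, 0.53274605, 1.17108466])}
```

View pics/scene0.png

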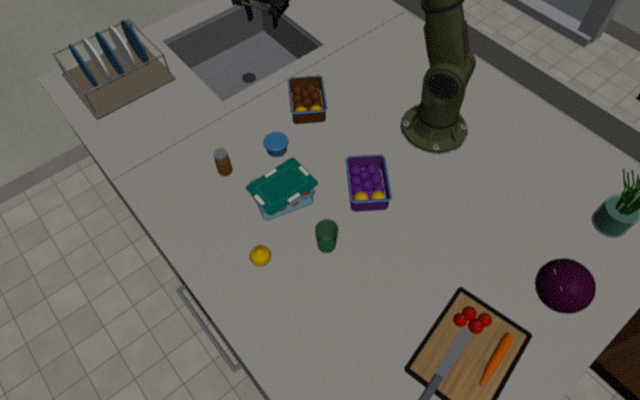

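View pics/top0.png

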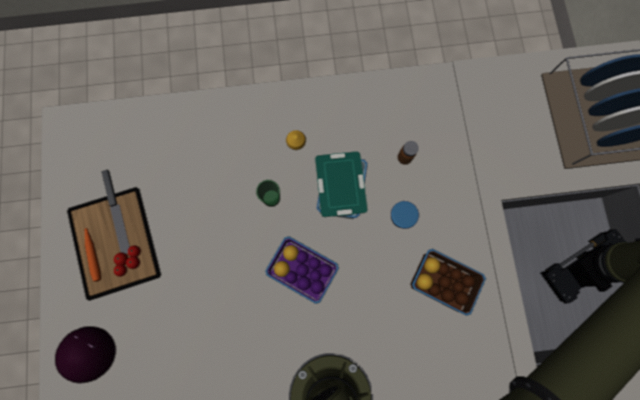

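The scene shows the dark green lid on a clear tub at scene (283,188) and top (342,184). Look-alikes are the purple tub at top (303,270) and the brown tub at top (448,281). The green tumbler is at (268,193), the blue pot at (404,215), the jar at (407,153) and the lemon at (296,140). I choose the green-lidded one and will check it in a close crop.

```bash
cat > h.py <<'E'
from bench import ctrl, optics
import cv2,numpy as np
from scipy.spatial.transform import Rotation as Ro
def cam(n):
    s=ctrl.get_state(); d=optics.get_image(n); K=np.array([[d["fx"],0,d["cx"]],[0,d["fy"],d["cy"]],[0,0,1]])
    if n=="wrist":
        T=np.eye(4);T[:3,:3]=Ro.from_rotvec(s["tool_rot"]).as_matrix();T[:3,3]=s["position"]
        M=T@np.array(d["hand_eye"]);R,c=M[:3,:3],M[:3,3]
    else: R=d["R"].T;c=-R@d["t"]
    return d["image"],K,R,c
def ray(K,R,c,uv,z):
    uv=np.atleast_2d(uv).astype(float)
    r=(R@np.linalg.inv(K)@np.c_[uv,np.ones(len(uv))].T).T
    return c+r*((z-c[2])/r[:,2])[:,None]
def proj(K,R,c,X):
    p=(K@R.T@(np.atleast_2d(X)-c).T).T
    return p[:,:2]/p[:,2:]
def green(img):
    h=cv2.cvtColor(img,cv2.COLOR_RGB2HSV);m=cv2.inRange(h,(70,90,30),(95,255,255))
    return h,cv2.morphologyEx(m,cv2.MORPH_CLOSE,np.ones((9,9),np.uint8))
def lid(n,z,white=True):
    img,K,R,c=cam(n);h,m=green(img)
    cs=max(cv2.findContours(m,cv2.RETR_EXTERNAL,cv2.CHAIN_APPROX_NONE)[0],key=cv2.contourArea)
    mm=cv2.drawContours(np.zeros_like(m),[cv2.convexHull(cs)],-1,255,-1)
    P=ray(K,R,c,cs[:,0],z)
    r=cv2.minAreaRect((P[:,:2]*1000).astype(np.float32));print(n,"rect mm",r)
    w=cv2.inRange(h,(0,0,140),(179,60,255))&mm
    k,_,st,ce=cv2.connectedComponentsWithStats(w)
    for i in range(1,k):
        if st[i,4]>8:print(" bar",ce[i].round(1),st[i,4],ray(K,R,c,ce[i],z)[0].round(4))
    return img,K,R,c
E
python3 - <<'E'
from h import *
a=lid("top",.082);b=lid("scene",.082)
c1=cv2.resize(a[0][130:240,240:440],None,fx=4,fy=4,interpolation=2)[:,:,::-1]
c2=cv2.resize(b[0][120:280,200:400],None,fx=4,fy=4,interpolation=2)[:,:,::-1]
cv2.imwrite("pics/c1.png",cv2.resize(np.vstack([c1[:, :],c2]),None,fx=.55,fy=.55))
K,R,c=a[1:]
for n,p,z in(("tumbler",(268,193),.05),("pot",(404,215),.047),("jar",(407,153),.05),("lemon",(296,140),.02)):print(n,ray(K,R,c,p,z)[0].round(3))
E
```

```text
top rect mm ((576.7918090820312, -99.20240783691406), (130.01072692871094, 182.31138610839844), 88.00879669189453)
 bar [336.8 155.4] 44 [ 0.6617 -0.0991  0.082 ]
 bar [360.9 180.8] 46 [ 0.5783 -0.1574  0.082 ]
 bar [320.2 185.2] 47 [ 0.5795 -0.0408  0.082 ]
 bar [344.  211.7] 47 [ 0.4955 -0.0977  0.082 ]
scene rect mm ((580.0010375976562, -97.70799255371094), (132.90089416503906, 181.40895080566406), 89.56085968017578)
 bar [303.4 170.2] 24 [ 0.4936 -0.0975  0.082 ]
 bar [270.4 172.1] 29 [ 0.5748 -0.1569  0.082 ]
 bar [258.6 199.1] 29 [ 0.6595 -0.1007  0.082 ]
 bar [293.4 197. ] 27 [ 0.5769 -0.0408  0.082 ]
tumbler [0.582 0.112 0.05 ]
pot [ 0.471 -0.271  0.047]
jar [ 0.654 -0.309  0.05 ]
lemon [0.745 0.013 0.02 ]
```

View pics/c1.png

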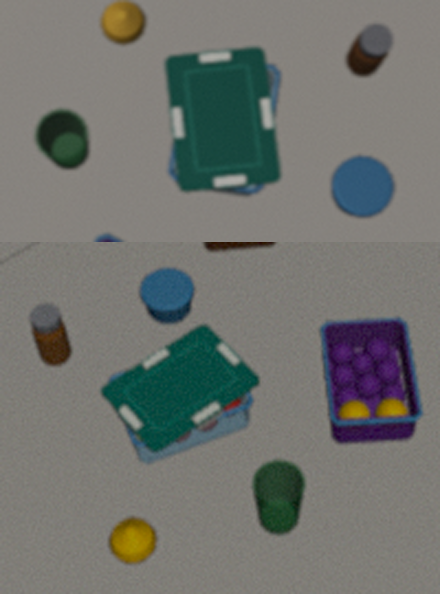

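The crop confirms the green lid skewed on the clear tub, with red tomatoes visible. Blue rim pokes out at the right (-y) near +x and at the left near -x, so the tub is yawed negative relative to the lid. Next I'll measure the tub's yaw and centre.

```bash
cat >> h.py <<'E'
def go(x,y,z,yaw=None):
    "world target of the TCP (mm), tool-x yaw(deg): turn about tool z first, then shift in the tool axes"
    s=ctrl.get_state();R=Ro.from_rotvec(s["tool_rot"]).as_matrix();cur=np.degrees(np.arctan2(R[1,0],R[0,0]))
    yaw=cur if yaw is None else yaw
    print("pos",(s["position"]*1000).round(1),"yaw",cur.round(2),"tilt",(R[:2,2]).round(4),"F",s["ft_force"].round(1),"t",round(s["time"],2))
    d=(cur-yaw+180)%360-180
    R2=R@Ro.from_rotvec([0,0,np.radians(d)]).as_matrix()
    print("turn z",round(d,2),"shift",(R2.T@(np.array([x,y,z])-s["position"]*1000)).round(1))
E
python3 - <<'E'
from h import *
print(np.array(optics.get_image("wrist")["hand_eye"]).round(3))
go(480,-100,330,0)
E
```

```text
[[-0.001 -0.954 -0.3    0.082]
 [ 1.    -0.001 -0.     0.001]
 [-0.    -0.3    0.954 -0.146]
 [ 0.     0.     0.     1.   ]]
pos [ 271.3 -590.4  239. ] yaw 24.68 tilt [-0.0004  0.0008] F [ 0.6 -0.2  0.2] t 0.25
turn z 24.68 shift [ 208.7 -490.5  -90.7]
```

```bash
python3 -m inch '[[[0,0,-20],[0,0,8.23]],[[0,0,-20],[0,0,8.23]],[[0,0,-20],[0,0,8.23]],[[33,-40,0],[0,0,0]],[[33,-40,0],[0,0,0]],[[33,-40,0],[0,0,0]],[[33,-40,0],[0,0,0]],[[33,-40,0],[0,0,0]],[[33,-40,0],[0,0,0]],[[33,-40,0],[0,0,0]]]' 1
python3 -m inch '[[[33,-40,0],[0,0,0]],[[33,-40,0],[0,0,0]],[[33,-40,0],[0,0,0]],[[33,-40,0],[0,0,0]],[[0,-40,0],[0,0,0]],[[0,0,0],[0,0,0]],[[0,0,0],[0,0,0]],[[0,0,0],[0,0,0]],[[0,0,0],[0,0,0]],[[0,0,0],[0,0,0]]]'
python3 - <<'E'
from h import *
go(600,-100,300,0)
a=lid("wrist",.082)
cv2.imwrite("pics/w1.png",a[0][:,:,::-1])
E
```

```text
time: 1.25
position: [0.4951, -0.319, 0.2997]
tool_rot: [3.141, -0.0, 0.0]
ft_force: [0.9, -1.1, -0.1]
grip_width: 0.176
time: 2.25
position: [0.6211, -0.1281, 0.2995]
tool_rot: [3.141, -0.004, -0.0]
ft_force: [-0.0, -0.5, 0.1]
grip_width: 0.007
pos [ 621.1 -128.1  299.5] yaw -0.16 tilt [-0.0001 -0.0005] F [-0.  -0.5  0.1] t 2.25
turn z -0.16 shift [-21.1 -28.1  -0.5]
wrist rect mm ((577.5753173828125, -101.32052612304688), (131.5848388671875, 180.11280822753906), 88.5381851196289)
 bar [258.5 122. ] 10 [ 0.6683 -0.0645  0.082 ]
 bar [295.1 130. ] 508 [ 0.6599 -0.1023  0.082 ]
 bar [243.3 204.5] 470 [ 0.5777 -0.0422  0.082 ]
 bar [348.4 206. ] 459 [ 0.5754 -0.1597  0.082 ]
```

View pics/w1.png

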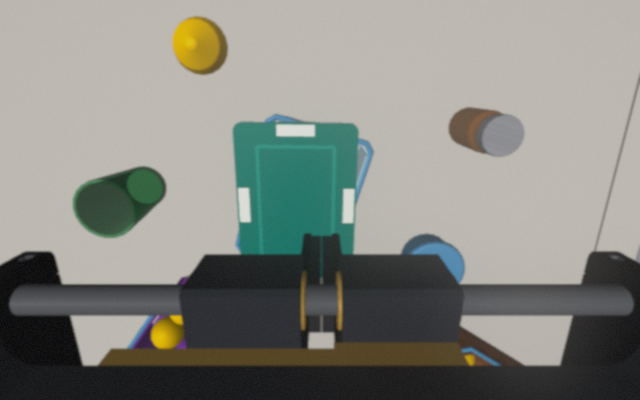

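The wrist view shows blue rim at the far edge, from (272,115) to (373,150), then down the right side to (357,195), and a bit at the left (240,243). I'll fit the tub rectangle from the blue pixels.

```bash
cat >> h.py <<'E'
def rim(n,z=.061,c0=(.578,-.1),rad=.125):
    img,K,R,c=cam(n);h=cv2.cvtColor(img,cv2.COLOR_RGB2HSV)
    m=cv2.inRange(h,(99,90,60),(118,255,255));v,u=np.nonzero(m)
    P=ray(K,R,c,np.c_[u,v],z);P=P[np.linalg.norm(P[:,:2]-c0,axis=1)<rad,:2]*1000
    return P,m
E
python3 - <<'E'
from h import *
Pw,m=rim("wrist");Pt,m2=rim("top")
for n,P in(("w",Pw),("t",Pt),("both",np.r_[Pw,Pt])):
    print(n,len(P),cv2.minAreaRect(P.astype(np.float32)),P.min(0).round(),P.max(0).round())
# far edge & right edge lines from wrist
b=np.full((500,500,3),255,np.uint8)
for P,col in((Pw,(255,0,0)),(Pt,(0,0,255))):
    for x,y in P: cv2.circle(b,(int(250-(y+100)*1.8),int(250-(x-578)*1.8)),1,col,-1)
cv2.imwrite("pics/map.png",b)
E
```

```text
w 334 ((577.895751953125, -106.32701110839844), (123.62313842773438, 170.61143493652344), 73.30966186523438) [ 513. -187.] [674. -25.]
t 37 ((501.2508239746094, -74.50282287597656), (117.86210632324219, 25.70999526977539), 59.79459762573242) [ 481. -132.] [542. -24.]
both 371 ((576.1337890625, -105.37004089355469), (123.91712951660156, 174.72604370117188), 72.892822265625) [ 481. -187.] [674. -24.]
```

View pics/map.png

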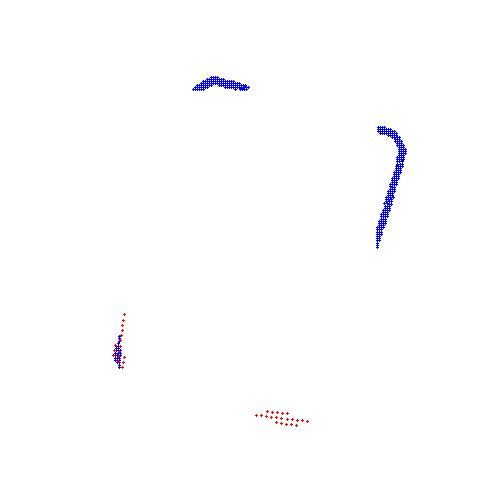

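The combined rectangle is 124 x 175 mm (expected 126 x 176), so the fit is good. Tub centre is (576,-105), yaw about -17°. Lid centre is (577,-100), yaw about -1.3°. I'll turn the tool to yaw -17 and push the lid's +y edge, near its +x end, toward -y.

```bash
python3 -m inch '[[[0,0,0],[0,0,8.42]],[[0,0,0],[0,0,8.42]],[[0,-35,20],[0,0,0]],[[-2,-35,30],[0,0,0]],[[-2,-35,30],[0,0,0]],[[-2,-30,30],[0,0,0]],[[0,0,30],[0,0,0]],[[0,0,30],[0,0,0]],[[0,0,0],[0,0,0]],[[0,0,0],[0,0,0]]]'
python3 - <<'E'
from h import *
go(655,0,87)
E
```

```text
time: 3.4
position: [0.6549, 0.0041, 0.1298]
tool_rot: [3.107, -0.461, -0.001]
ft_force: [-0.9, -0.6, 0.3]
grip_width: 0.003
pos [654.9   4.1 129.8] yaw -16.88 tilt [-0.0006 -0.0001] F [-0.9 -0.6  0.3] t 3.4
turn z 0.0 shift [ 1.4  3.9 42.8]
```

```bash
python3 -m inch '[[[0,0,22],[0,0,0]],[[1,4,21],[0,0,0]],[[2,6,0],[0,0,0]],[[1,4,0],[0,0,0]],[[1,4,0],[0,0,0]],[[1,4,0],[0,0,0]],[[1,4,0],[0,0,0]],[[1,4,0],[0,0,0]],[[1,4,0],[0,0,0]],[[0,0,0],[0,0,0]]]'
python3 - <<'E'
from h import *
go(655,0,87)
a=lid("top",.082)
E
```

```text
time: 4.4
position: [0.6539, -0.0313, 0.0868]
tool_rot: [3.107, -0.461, 0.001]
ft_force: [0.4, 1.1, 0.2]
grip_width: 0.002
pos [653.9 -31.3  86.8] yaw -16.89 tilt [ 0.0006 -0.0003] F [0.4 1.1 0.2] t 4.4
turn z 0.0 shift [ -8.  -30.3  -0.2]
top rect mm ((628.572021484375, -158.1200408935547), (71.33573150634766, 31.232406616210938), 9.975886344909668)
```

```bash
python3 -m inch '[[[1,4,0],[0,0,0]],[[1,4,0],[0,0,0]],[[0,2,0],[0,0,0]],[[0,0,0],[0,0,0]],[[0,-20,0],[0,0,0]],[[0,-20,-20],[0,0,0]],[[0,-20,-40],[0,0,0]],[[0,10,-50],[0,0,0]],[[-20,40,-50],[0,0,0]],[[-20,40,-50],[0,0,0]]]'
python3 -m inch '[[[-10,40,0],[0,0,0]],[[0,20,0],[0,0,0]],[[0,0,0],[0,0,0]],[[0,0,0],[0,0,0]],[[0,0,0],[0,0,0]],[[0,0,0],[0,0,0]],[[0,0,0],[0,0,0]],[[0,0,0],[0,0,0]],[[0,0,0],[0,0,0]],[[0,0,0],[0,0,0]]]'
cat >> h.py <<'E'
def both(name,c0=(.577,-.103)):
    a=lid("wrist",.082);t=cam("top");r=cam("wrist")
    P=np.r_[rim("wrist",c0=c0)[0],rim("top",c0=c0)[0]];print("tub",cv2.minAreaRect(P.astype(np.float32)))
    cv2.imwrite(f"pics/{name}.png",r[0][:,:,::-1])
E
python3 - <<'E'
from h import *
go(600,-100,300)
both("w2");lid("top",.082)
E
```

```text
time: 5.45
position: [0.6208, -0.041, 0.2716]
tool_rot: [3.108, -0.457, -0.0]
ft_force: [0.0, -0.7, -0.4]
grip_width: 0.002
time: 6.45
position: [0.5945, -0.0956, 0.2701]
tool_rot: [3.108, -0.46, -0.0]
ft_force: [-0.7, 0.2, 0.2]
grip_width: 0.006
pos [594.5 -95.6 270.1] yaw -16.83 tilt [-0.     -0.0001] F [-0.7  0.2  0.2] t 6.45
turn z 0.0 shift [  6.6   2.7 -29.9]
wrist rect mm ((570.4310302734375, -109.24200439453125), (131.79330444335938, 181.26837158203125), 83.0141372680664)
 bar [327.1 108.9] 637 [ 0.652  -0.1202  0.082 ]
 bar [398. 182.] 550 [ 0.5627 -0.1682  0.082 ]
 bar [284.  200.6] 536 [ 0.5774 -0.052   0.082 ]
tub ((600.0210571289062, -58.16761779785156), (59.08015060424805, 182.3679656982422), 55.54878234863281)
top rect mm ((570.6142578125, -67.55696868896484), (50.599246978759766, 166.45545959472656), 83.0009765625)
 bar [323.2 185.4] 64 [ 0.5778 -0.0492  0.082 ]
```

View pics/w2.png

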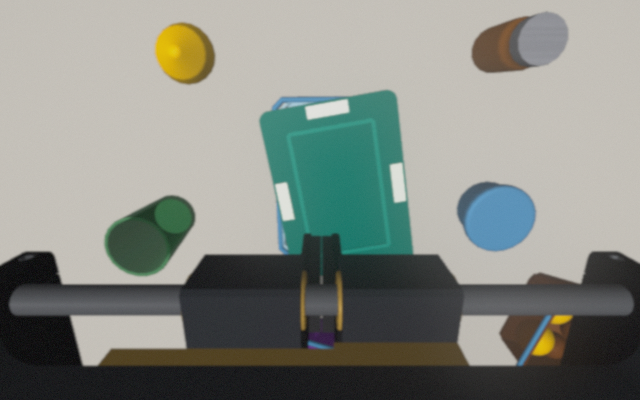

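The view shows the lid at about (570,-110), yaw about -7°, with the tub still at -17° (its rim visible at left (281,215) and far (283,97)). Still needed: 10° clockwise and (+6,+5) mm. Push A: the -x short edge, at its +y end, toward +x.

```bash
python3 -m inch '[[[-47,-1,20],[0,0,0]],[[-47,-2,30],[0,0,0]],[[-47,-1,40],[0,0,0]],[[0,0,40],[0,0,0]],[[0,0,33],[0,0,0]],[[0,0,20],[0,0,0]],[[4,0,0],[0,0,0]],[[4,0,0],[0,0,0]],[[4,0,0],[0,0,0]],[[3,0,0],[0,0,0]]]'
python3 -m inch '[[[3,0,0],[0,0,0]],[[3,0,0],[0,0,0]],[[2,0,0],[0,0,0]],[[0,0,0],[0,0,0]],[[-10,0,0],[0,0,0]],[[-10,0,-20],[0,0,0]],[[0,0,-40],[0,0,0]],[[30,0,-40],[0,0,0]],[[45,0,-50],[0,0,0]],[[45,0,-50],[0,0,0]]]'
python3 -m inch '[[[25,0,0],[0,0,0]],[[0,0,0],[0,0,0]],[[0,0,0],[0,0,0]],[[0,0,0],[0,0,0]],[[0,0,0],[0,0,0]],[[0,0,0],[0,0,0]],[[0,0,0],[0,0,0]],[[0,0,0],[0,0,0]],[[0,0,0],[0,0,0]],[[0,0,0],[0,0,0]]]'
python3 - <<'E'
from h import *
go(600,-100,300)
a=lid("wrist",.082)
E
```

```text
time: 7.75
position: [0.4909, -0.0604, 0.0999]
tool_rot: [3.107, -0.461, 0.005]
ft_force: [0.1, 0.3, 0.5]
grip_width: 0.004
time: 8.75
position: [0.5702, -0.0846, 0.2745]
tool_rot: [3.107, -0.46, 0.001]
ft_force: [1.4, 0.1, 0.4]
grip_width: 0.005
time: 9.75
position: [0.5942, -0.0919, 0.2726]
tool_rot: [3.108, -0.46, 0.0]
ft_force: [1.1, 0.2, -0.5]
grip_width: 0.003
pos [594.2 -91.9 272.6] yaw -16.85 tilt [ 0.     -0.0001] F [ 1.1  0.2 -0.5] t 9.75
turn z 0.0 shift [  7.9   6.1 -27.4]
wrist rect mm ((576.1016845703125, -112.411376953125), (131.28309631347656, 184.73121643066406), 81.09903717041016)
 bar [333.9  96.8] 656 [ 0.6603 -0.126   0.082 ]
 bar [402.5 173.4] 557 [ 0.569  -0.1711  0.082 ]
 bar [287.8 187.7] 531 [ 0.5884 -0.0559  0.082 ]
 bar [358.3 251.2] 194 [ 0.4984 -0.1061  0.082 ]
```

```bash
python3 -m inch '[[[-20,32,20],[0,0,0]],[[-20,32,30],[0,0,0]],[[-20,32,30],[0,0,0]],[[-9,32,30],[0,0,0]],[[0,0,30],[0,0,0]],[[0,0,25],[0,0,0]],[[0,0,20],[0,0,0]],[[0,0,0],[0,0,0]],[[0,0,0],[0,0,0]],[[0,-6,0],[0,0,0]]]'
python3 - <<'E'
from h import *
go(491,-195,87)
E
```

```text
time: 10.8
position: [0.4937, -0.1897, 0.089]
tool_rot: [3.106, -0.462, 0.004]
ft_force: [0.2, 0.3, 0.5]
grip_width: 0.002
pos [ 493.7 -189.7   89. ] yaw -16.93 tilt [ 0.0021 -0.0014] F [0.2 0.3 0.5] t 10.8
turn z 0.0 shift [-1.   5.9  2. ]
```

```bash
python3 -m inch '[[[0,-4,2],[0,0,0]],[[0,-4,0],[0,0,0]],[[0,-3,0],[0,0,0]],[[0,-3,0],[0,0,0]],[[0,-3,0],[0,0,0]],[[0,-3,0],[0,0,0]],[[0,-2,0],[0,0,0]],[[0,-2,0],[0,0,0]],[[0,0,0],[0,0,0]],[[0,0,0],[0,0,0]]]'
python3 -m inch '[[[0,10,0],[0,0,0]],[[0,10,-20],[0,0,0]],[[0,0,-40],[0,0,0]],[[20,-20,-40],[0,0,0]],[[30,-30,-40],[0,0,0]],[[30,-30,-40],[0,0,0]],[[10,-30,0],[0,0,0]],[[0,0,0],[0,0,0]],[[0,0,0],[0,0,0]],[[0,0,0],[0,0,0]]]'
python3 - <<'E'
from h import *
go(600,-100,300)
both("w3")
E
```

```text
time: 11.8
position: [0.5, -0.1655, 0.0856]
tool_rot: [-3.108, 0.46, -0.001]
ft_force: [0.4, 0.3, 0.4]
grip_width: 0.004
time: 12.8
position: [0.6003, -0.1132, 0.2534]
tool_rot: [3.106, -0.463, -0.002]
ft_force: [0.2, -0.2, 0.2]
grip_width: 0.003
pos [ 600.3 -113.2  253.4] yaw -16.96 tilt [-0.0017 -0.001 ] F [ 0.2 -0.2  0.2] t 12.8
turn z 0.0 shift [ -4.3 -12.5 -46.6]
wrist rect mm ((586.0175170898438, -109.31590270996094), (129.6424102783203, 165.08384704589844), 76.47540283203125)
 bar [314.5 112.1] 693 [ 0.6593 -0.1266  0.082 ]
 bar [380.5 196. ] 569 [ 0.5648 -0.1641  0.082 ]
 bar [261.  201.8] 563 [ 0.5932 -0.0514  0.082 ]
tub ((485.96630859375, -105.03361511230469), (2.848788261413574, 0.0), -96.90638732910156)
```

View pics/w3.png

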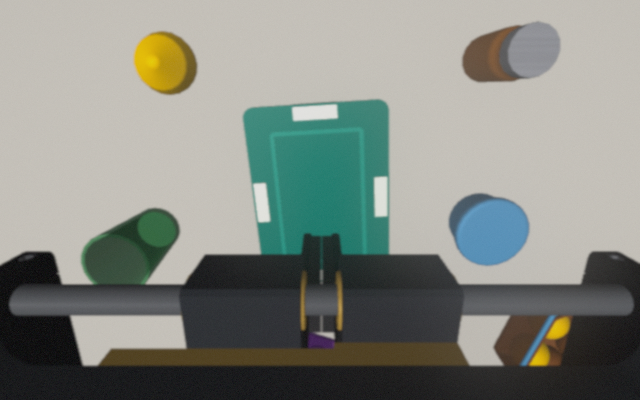

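The lid now covers the rim. It sits at about (578.5,-107), yaw about -13.8°, with about -3° and (-2.5,+1.5) mm to go. Push C: the +x short edge, at its -y end, toward -x.

```bash
python3 -m inch '[[[23,10,20],[0,0,0]],[[23,10,25],[0,0,0]],[[23,10,25],[0,0,0]],[[24,11,25],[0,0,0]],[[0,0,25],[0,0,0]],[[0,0,25],[0,0,0]],[[0,0,20],[0,0,0]],[[0,0,2],[0,0,0]],[[0,0,0],[0,0,0]],[[-3,0,0],[0,0,0]]]'
python3 - <<'E'
from h import *
go(677,-179,87)
E
python3 -m inch '[[[-3,0,0],[0,0,0]],[[-3,0,0],[0,0,0]],[[-3,0,0],[0,0,0]],[[-2,0,0],[0,0,0]],[[-2,0,0],[0,0,0]],[[-2,0,0],[0,0,0]],[[0,0,0],[0,0,0]],[[10,0,0],[0,0,0]],[[10,0,-20],[0,0,0]],[[0,0,-40],[0,0,0]]]'
python3 -m inch '[[[-30,-20,-40],[0,0,0]],[[-40,-20,-40],[0,0,0]],[[-30,-10,-40],[0,0,0]],[[0,0,0],[0,0,0]],[[0,0,0],[0,0,0]],[[0,0,0],[0,0,0]],[[0,0,0],[0,0,0]],[[0,0,0],[0,0,0]],[[0,0,0],[0,0,0]],[[0,0,0],[0,0,0]]]'
python3 - <<'E'
from h import *
go(600,-100,300)
a=lid("wrist",.082);b=lid("scene",.082)
cv2.imwrite("pics/s4.png",np.vstack([cv2.resize(b[0][130:250,200:350],(600,480),interpolation=2)[:,:,::-1]]))
E
```

```text
time: 14.05
position: [0.6766, -0.1771, 0.0889]
tool_rot: [3.107, -0.461, 0.004]
ft_force: [0.4, 0.1, -0.0]
grip_width: 0.005
pos [ 676.6 -177.1   88.9] yaw -16.87 tilt [ 0.0027 -0.0007] F [ 0.4  0.1 -0. ] t 14.05
turn z 0.0 shift [0.9 1.7 1.9]
time: 15.05
position: [0.6786, -0.1777, 0.1429]
tool_rot: [-3.106, 0.46, 0.014]
ft_force: [0.6, -0.1, -0.7]
grip_width: 0.004
time: 16.05
position: [0.6067, -0.1089, 0.2562]
tool_rot: [-3.107, 0.461, 0.002]
ft_force: [0.5, 0.0, -0.3]
grip_width: 0.002
pos [ 606.7 -108.9  256.2] yaw -16.86 tilt [-0.001   0.0003] F [ 0.5  0.  -0.3] t 16.05
turn z 0.0 shift [ -9.   -6.6 -43.8]
wrist rect mm ((584.5032958984375, -107.86332702636719), (127.90719604492188, 162.0126953125), 73.31413269042969)
 bar [325.2 120.6] 628 [ 0.6554 -0.129   0.082 ]
 bar [384. 204.] 532 [ 0.5614 -0.1611  0.082 ]
 bar [267.4 205. ] 540 [ 0.5939 -0.051   0.082 ]
scene rect mm ((578.7854614257812, -97.44190216064453), (129.75009155273438, 178.3602294921875), 72.68394470214844)
 bar [274.2 170.2] 32 [ 0.5616 -0.1554  0.082 ]
 bar [307.  175.8] 33 [ 0.4983 -0.0744  0.082 ]
 bar [255.2 193.4] 36 [ 0.6556 -0.1236  0.082 ]
 bar [288.3 199.5] 34 [ 0.5938 -0.0436  0.082 ]
```

View pics/s4.png

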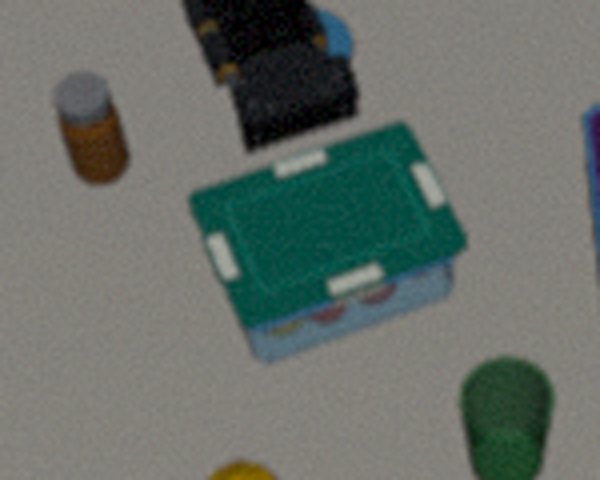

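```bash
cat >> h.py <<'E'
def tri(pairs,w="wrist"):
    A=cam(w);B=cam("scene")
    PM=lambda K,R,c:K@np.c_[R.T,-R.T@c]
    X=cv2.triangulatePoints(PM(*A[1:]),PM(*B[1:]),np.array([p[0] for p in pairs],float).T,np.array([p[1] for p in pairs],float).T)
    print((X[:3]/X[3]).T.round(4)*1000)
E
python3 - <<'E'
from h import *
tri([((325.2,120.6),(255.2,193.4)),((384,204),(274.2,170.2)),((267.4,205),(288.3,199.5))])
E
```

```text
[[ 653.8 -128.4   74.5]
 [ 557.7 -161.9   71.7]
 [ 590.9  -48.4   73.1]]
```

Triangulation puts the bars at about 73 mm, centre about (574.5,-105), yaw -16.3°, matching the tub. The lid has dropped in. Next I press bar a.

```bash
python3 -m inch '[[[26,3,25],[0,0,0]],[[26,2,25],[0,0,0]],[[0,0,25],[0,0,0]],[[0,0,25],[0,0,0]],[[0,0,25],[0,0,0]],[[0,0,15],[0,0,0]],[[0,0,10],[0,0,0]],[[0,0,4],[0,0,0]],[[0,0,0],[0,0,0]],[[0,0,0],[0,0,0]]]'
python3 - <<'E'
from h import *
go(654.5,-129,93)
E
```

```text
time: 17.25
position: [0.6558, -0.1287, 0.1042]
tool_rot: [3.108, -0.46, 0.003]
ft_force: [0.1, -0.0, 0.4]
grip_width: 0.007
pos [ 655.8 -128.7  104.2] yaw -16.85 tilt [ 0.0021 -0.0005] F [ 0.1 -0.   0.4] t 17.25
turn z 0.0 shift [-1.2  0.7 11.2]
```

```bash
python3 -m inch '[[[-1,0,4],[0,0,0]],[[0,0,3],[0,0,0]],[[0,0,2],[0,0,0]],[[0,0,1],[0,0,0]],[[0,0,1],[0,0,0]],[[0,0,1],[0,0,0]],[[0,0,1],[0,0,0]],[[0,0,1],[0,0,0]],[[0,0,1],[0,0,0]],[[0,0,0],[0,0,0]]]'
python3 -m inch '[[[0,0,1],[0,0,0]],[[0,0,1],[0,0,0]],[[0,0,1],[0,0,0]],[[0,0,0],[0,0,0]],[[0,0,0],[0,0,0]],[[0,0,0],[0,0,0]],[[0,0,0],[0,0,0]],[[0,0,0],[0,0,0]],[[0,0,0],[0,0,0]],[[0,0,0],[0,0,0]]]'
```

```text
time: 18.25
position: [0.6563, -0.129, 0.0897]
tool_rot: [3.107, -0.46, 0.009]
ft_force: [2.1, -0.6, 5.2]
grip_width: 0.006
time: 19.25
position: [0.6544, -0.1284, 0.0859]
tool_rot: [3.107, -0.46, 0.001]
ft_force: [1.9, -0.2, 7.9]
grip_width: 0.007
```

```bash
python3 -m inch '[[[0,0,0.5],[0,0,0]],[[0,0,0.5],[0,0,0]],[[0,0,0.5],[0,0,0]],[[0,0,0.5],[0,0,0]],[[0,0,0.5],[0,0,0]],[[0,0,0.5],[0,0,0]],[[0,0,0],[0,0,0]],[[0,0,0],[0,0,0]],[[0,0,0],[0,0,0]],[[0,0,0],[0,0,0]]]'
```

```text
time: 20.25
position: [0.6545, -0.1284, 0.0856]
tool_rot: [3.107, -0.46, 0.002]
ft_force: [-5.1, 0.3, 21.5]
grip_width: 0.008
```

```bash
python3 -m inch '[[[0,0,-12],[0,0,0]],[[-5,0,-18],[0,0,0]],[[-40,0,0],[0,0,0]],[[-41,0,0],[0,0,0]],[[-41,0,0],[0,0,0]],[[-41,0,0],[0,0,0]],[[0,0,0],[0,0,0]],[[0,0,8],[0,0,0]],[[0,0,0],[0,0,0]],[[0,0,0],[0,0,0]]]'
python3 - <<'E'
from h import *
go(494.5,-81,100)
E
```

```text
time: 21.25
position: [0.4939, -0.0797, 0.1036]
tool_rot: [-3.107, 0.46, 0.001]
ft_force: [-0.2, -1.0, 1.0]
grip_width: 0.004
pos [493.9 -79.7 103.6] yaw -16.86 tilt [-0.0005  0.0006] F [-0.2 -1.   1. ] t 21.25
turn z 0.0 shift [1.  1.  3.6]
```

```bash
python3 -m inch '[[[0,0,4],[0,0,0]],[[0,0,3],[0,0,0]],[[0,0,2],[0,0,0]],[[0,0,2],[0,0,0]],[[0,0,2],[0,0,0]],[[0,0,1.5],[0,0,0]],[[0,0,1],[0,0,0]],[[0,0,1],[0,0,0]],[[0,0,1],[0,0,0]],[[0,0,0.5],[0,0,0]]]'
python3 -m inch '[[[0,0,0.5],[0,0,0]],[[0,0,0.5],[0,0,0]],[[0,0,0.5],[0,0,0]],[[0,0,0.5],[0,0,0]],[[0,0,0.5],[0,0,0]],[[0,0,0],[0,0,0]],[[0,0,0],[0,0,0]],[[0,0,0],[0,0,0]],[[0,0,0],[0,0,0]],[[0,0,0],[0,0,0]]]'
```

```text
time: 22.25
position: [0.4932, -0.0797, 0.0854]
tool_rot: [3.108, -0.46, -0.0]
ft_force: [0.1, -0.4, 0.2]
grip_width: 0.009
time: 23.25
position: [0.4934, -0.0797, 0.0844]
tool_rot: [3.107, -0.46, 0.0]
ft_force: [-2.4, 1.0, 7.8]
grip_width: 0.005
```

```bash
python3 -m inch '[[[0,0,0.5],[0,0,0]],[[0,0,0.5],[0,0,0]],[[0,0,0.5],[0,0,0]],[[0,0,0.5],[0,0,0]],[[0,0,0.5],[0,0,0]],[[0,0,0],[0,0,0]],[[0,0,0],[0,0,0]],[[0,0,0],[0,0,0]],[[0,0,0],[0,0,0]],[[0,0,0],[0,0,0]]]'
python3 -m inch '[[[0,0,-12],[0,0,0]],[[0,0,-10],[0,0,0]],[[20,-12,0],[0,0,0]],[[20,-12,0],[0,0,0]],[[22,-17,0],[0,0,0]],[[22,-18,0],[0,0,0]],[[0,0,0],[0,0,0]],[[0,0,0],[0,0,0]],[[0,0,0],[0,0,0]],[[0,0,0],[0,0,0]]]'
python3 - <<'E'
from h import *
go(592,-49,100)
E
```

```text
time: 24.25
position: [0.4934, -0.0797, 0.0842]
tool_rot: [3.106, -0.46, -0.0]
ft_force: [-10.1, 1.1, 24.7]
grip_width: 0.002
time: 25.25
position: [0.5899, -0.0483, 0.1029]
tool_rot: [3.107, -0.462, -0.001]
ft_force: [0.0, -0.6, 0.2]
grip_width: 0.004
pos [589.9 -48.3 102.9] yaw -16.9 tilt [-0.0006 -0.0007] F [ 0.  -0.6  0.2] t 25.25
turn z 0.0 shift [2.2 0.  2.9]
```

```bash
python3 -m inch '[[[2,0,4],[0,0,0]],[[0,0,3],[0,0,0]],[[0,0,2],[0,0,0]],[[0,0,2],[0,0,0]],[[0,0,2],[0,0,0]],[[0,0,1.5],[0,0,0]],[[0,0,1],[0,0,0]],[[0,0,1],[0,0,0]],[[0,0,1],[0,0,0]],[[0,0,0.5],[0,0,0]]]'
python3 -m inch '[[[0,0,0.5],[0,0,0]],[[0,0,0.5],[0,0,0]],[[0,0,0.5],[0,0,0]],[[0,0,0.5],[0,0,0]],[[0,0,0.5],[0,0,0]],[[0,0,0.5],[0,0,0]],[[0,0,0],[0,0,0]],[[0,0,0],[0,0,0]],[[0,0,0],[0,0,0]],[[0,0,0],[0,0,0]]]'
```

```text
time: 26.25
position: [0.5927, -0.0481, 0.0848]
tool_rot: [3.108, -0.46, -0.0]
ft_force: [0.8, 0.4, 0.2]
grip_width: 0.007
time: 27.25
position: [0.5928, -0.0481, 0.0843]
tool_rot: [3.107, -0.46, 0.001]
ft_force: [-5.3, 0.3, 14.6]
grip_width: 0.004
```

Home height again; a firmer push, then across to d.

```bash
python3 -m inch '[[[0,0,0.5],[0,0,0]],[[0,0,0.5],[0,0,0]],[[0,0,0.5],[0,0,0]],[[0,0,0],[0,0,0]],[[0,0,0],[0,0,0]],[[0,0,0],[0,0,0]],[[0,0,0],[0,0,0]],[[0,0,0],[0,0,0]],[[0,0,0],[0,0,0]],[[0,0,0],[0,0,0]]]'
python3 -m inch '[[[0,0,-12],[0,0,0]],[[0,0,-10],[0,0,0]],[[0,30,0],[0,0,0]],[[0,30,0],[0,0,0]],[[0,30,0],[0,0,0]],[[0,28,0],[0,0,0]],[[0,0,0],[0,0,0]],[[0,0,0],[0,0,0]],[[0,0,0],[0,0,0]],[[0,0,0],[0,0,0]]]'
python3 - <<'E'
from h import *
go(558,-162,100)
E
```

```text
time: 28.25
position: [0.5928, -0.048, 0.0842]
tool_rot: [3.106, -0.46, 0.001]
ft_force: [-9.8, -0.2, 22.1]
grip_width: 0.007
time: 29.25
position: [0.559, -0.1594, 0.1024]
tool_rot: [-3.108, 0.457, -0.0]
ft_force: [0.5, 0.2, 0.8]
grip_width: 0.005
pos [ 559.  -159.4  102.4] yaw -16.71 tilt [0.0003 0.0005] F [0.5 0.2 0.8] t 29.25
turn z 0.0 shift [-0.2  2.7  2.4]
```

```bash
python3 -m inch '[[[0,2,4],[0,0,0]],[[0,0,3],[0,0,0]],[[0,0,2],[0,0,0]],[[0,0,2],[0,0,0]],[[0,0,2],[0,0,0]],[[0,0,1],[0,0,0]],[[0,0,1],[0,0,0]],[[0,0,1],[0,0,0]],[[0,0,1],[0,0,0]],[[0,0,0.5],[0,0,0]]]'
python3 -m inch '[[[0,0,0.5],[0,0,0]],[[0,0,0.5],[0,0,0]],[[0,0,0.5],[0,0,0]],[[0,0,0.5],[0,0,0]],[[0,0,0.5],[0,0,0]],[[0,0,0.5],[0,0,0]],[[0,0,0.5],[0,0,0]],[[0,0,0],[0,0,0]],[[0,0,0],[0,0,0]],[[0,0,0],[0,0,0]]]'
```

```text
time: 30.25
position: [0.5579, -0.163, 0.0848]
tool_rot: [3.108, -0.46, -0.0]
ft_force: [-0.3, -0.4, 0.7]
grip_width: 0.003
time: 31.25
position: [0.558, -0.163, 0.0842]
tool_rot: [3.107, -0.46, 0.0]
ft_force: [-6.7, 1.3, 17.3]
grip_width: 0.01
```

```bash
python3 -m inch '[[[0,0,0.5],[0,0,0]],[[0,0,0.5],[0,0,0]],[[0,0,0],[0,0,0]],[[0,0,0],[0,0,0]],[[0,0,0],[0,0,0]],[[0,0,0],[0,0,0]],[[0,0,0],[0,0,0]],[[0,0,0],[0,0,0]],[[0,0,0],[0,0,0]],[[0,0,0],[0,0,0]]]'
python3 -m inch '[[[0,0,-12],[0,0,0]],[[0,0,-10],[0,0,0]],[[21,-15,0],[0,0,0]],[[21,-15,0],[0,0,0]],[[21,-15,0],[0,0,0]],[[21,-15,0],[0,0,0]],[[0,0,0],[0,0,0]],[[0,0,0],[0,0,0]],[[0,0,0],[0,0,0]],[[0,0,0],[0,0,0]]]'
python3 - <<'E'
from h import *
go(655,-129.5,86)
E
```

```text
time: 32.25
position: [0.558, -0.163, 0.0842]
tool_rot: [3.107, -0.46, 0.0]
ft_force: [-9.4, 1.7, 22.0]
grip_width: 0.003
time: 33.25
position: [0.6549, -0.1308, 0.1024]
tool_rot: [3.107, -0.462, -0.001]
ft_force: [-0.4, 0.9, -0.4]
grip_width: 0.008
pos [ 654.9 -130.8  102.4] yaw -16.91 tilt [-0.0005 -0.0007] F [-0.4  0.9 -0.4] t 33.25
turn z 0.0 shift [-0.3 -1.3 16.4]
```

```bash
python3 -m inch '[[[0,-1,4],[0,0,0]],[[0,0,3],[0,0,0]],[[0,0,2],[0,0,0]],[[0,0,2],[0,0,0]],[[0,0,2],[0,0,0]],[[0,0,1],[0,0,0]],[[0,0,1],[0,0,0]],[[0,0,1],[0,0,0]],[[0,0,1],[0,0,0]],[[0,0,0.5],[0,0,0]]]'
python3 -m inch '[[[0,0,0.5],[0,0,0]],[[0,0,0.5],[0,0,0]],[[0,0,0.5],[0,0,0]],[[0,0,0.5],[0,0,0]],[[0,0,0.5],[0,0,0]],[[0,0,0.5],[0,0,0]],[[0,0,0.5],[0,0,0]],[[0,0,0.5],[0,0,0]],[[0,0,0],[0,0,0]],[[0,0,0],[0,0,0]]]'
```

```text
time: 34.25
position: [0.656, -0.1289, 0.0848]
tool_rot: [3.108, -0.46, -0.0]
ft_force: [-0.5, -0.0, 0.1]
grip_width: 0.005
time: 35.25
position: [0.6562, -0.1289, 0.0844]
tool_rot: [3.107, -0.46, 0.001]
ft_force: [-7.9, 2.1, 16.7]
grip_width: 0.004
```

All four read about 67.3 mm. I'll retreat clear and check.

```bash
python3 -m inch '[[[0,0,-15],[0,0,0]],[[0,0,-30],[0,0,0]],[[0,0,-40],[0,0,0]],[[0,0,-40],[0,0,0]],[[0,0,-40],[0,0,0]],[[30,20,-20],[0,0,0]],[[30,20,0],[0,0,0]],[[0,0,0],[0,0,0]],[[0,0,0],[0,0,0]],[[0,0,0],[0,0,0]]]'
python3 - <<'E'
from h import *
go(600,-100,300)
a=lid("wrist",.067);b=lid("scene",.067)
w=a[0][:,:,::-1];s=cv2.resize(b[0][120:270,190:360],(640,565),interpolation=2)[:,:,::-1]
cv2.imwrite("pics/end.png",cv2.resize(np.vstack([w[:300],s]),None,fx=.69,fy=.69))
E
```

```text
time: 36.25
position: [0.7016, -0.1833, 0.2655]
tool_rot: [-3.107, 0.458, 0.001]
ft_force: [0.5, 0.3, -0.3]
grip_width: 0.003
pos [ 701.6 -183.3  265.5] yaw -16.77 tilt [-0.0006  0.0011] F [ 0.5  0.3 -0.3] t 36.25
turn z 0.0 shift [-121.3  -50.4  -34.3]
wrist rect mm ((624.3245849609375, -120.40774536132812), (129.74012756347656, 79.57161712646484), 73.16333770751953)
 bar [285. 225.] 424 [ 0.6547 -0.1295  0.067 ]
scene rect mm ((575.6002197265625, -101.50743103027344), (131.8142547607422, 178.47332763671875), 73.20232391357422)
 bar [274.8 171.7] 32 [ 0.558  -0.1593  0.067 ]
 bar [306.8 176.9] 29 [ 0.4949 -0.0802  0.067 ]
 bar [255.4 195.3] 34 [ 0.6544 -0.127   0.067 ]
 bar [288.1 200.9] 38 [ 0.5921 -0.0482  0.067 ]
```

View pics/end.png

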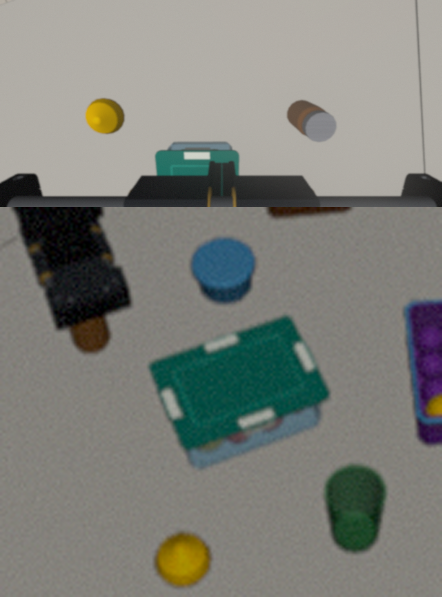

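The final view shows the lid square on the tub with even edges. The tumbler, pot, lemon and jar stand where they were, and the hand is clear.

```bash
python3 -c "
from bench import close_job
print(close_job())"
```

```text
the job is handed in; nothing more can be done
None
```

The lid is squared up, dropped in and pressed down on all four edges; I handed the job in at about 36 s of the 58 s allowed. Four light edge pushes turned it from about 16° skew until it fell into the mouth. I then pressed a, c, b and d, and a once more. The highest vertical force in the readings was 25 N, about 27 N with the sideways part.

**Clips:** under load the fingertips stopped at about 67.2 to 67.4 mm at all four points, against 67 mm for clicked home. The first press on a stopped at 68.6 mm with 21.5 N. The repeat press, after the other three, read 67.4 mm.

**Final pictures:** the lid looks flat and square, with all four bars consistent with z = 67 mm to about 2 mm. The tub is still at about (575, -104) mm, within 2 mm of where I first measured it. I judged the bystanders undisturbed by eye in the last picture and did not re-measure them. In that picture the gripper partly hid the jar from the scene camera, but the wrist camera showed it standing.

**Disagreements:** the two cameras differed by 2 to 3 mm, which is about the calibration error. Push A ran about 13 mm higher than I commanded, but still moved the lid as needed.

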